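Set the stirrer's fine knob to its far notch without moving the coarse knob

TASK

On the stirrer, take the small upper bar knob, push it down gently against its spring until you feel it seat firmly, and keeping it down turn it clockwise until you feel the end of its travel. Then let it spring all the way up in that far notch and let go. Do not lean on the seat or on the end stop, and do not shift the setting of the large ring knob underneath or move the bottle on the plate.

Things in the scene. Friction and masses are not known exactly. Their poses are not given: they have to be found in the camera images.
- stirrer: white bench stirrer, 190 x 130 mm, deck 56 mm high, fixed to the counter; origin at the centre of its underside, its front (x-) faces the robot, more or less turned. On the front of its deck, 55 mm in -x from the centre, are two concentric upright knobs; the round aluminium plate (96 mm across, 66 mm high) is behind them
- coarse_knob: the outer, lower knob: black knurled ring 64 mm across, 16 mm high, on the deck, with a white index line; origin on the knob axis at deck height, z up along the axis. It turns if loaded with more than about 0.22 N m and stays where it is left
- coarse_mark (a point): point on the outer knob's index line, 30 mm from the axis on its upper face; its setting counts as unchanged while this point stays within 3 mm
- fine_top (a point): centre of the upper face of the inner knob: a black upright bar grip 34 mm long (this frame's x axis), 13 mm thick (y) and 28 mm tall, on a steel stem 18 mm thick. Its upper face is 46 mm above the outer knob's upper face and the lower edge of the bar 18 mm above it, while the knob is up. The white line on its top is at the x- end. The knob axis goes through this point, z up. It can be gripped across its thickness from above
- fine_knob (a joint): angle of the inner knob relative to the outer knob, rad, growing clockwise seen from above: about 0 in the start notch, 1.25 at the end stop, which is carried by the outer knob. Pressed down, it turns with about 0.02 N m. Pushed on past the stop it drags the outer knob with it. Unless it is pressed down it is caught in its notch (free play about 0.08) and also drags the outer knob; it can only spring up within about 0.08 of the start or 0.1 of the end stop
- fine_press (a joint): how far the inner knob is pressed down, m; 0 is fully up. The spring pushes back with about 2 to 3 N at the start of the travel plus 0.6 N per mm. It is clear to turn only in the last 0.8 mm before a hard seat, and the depth of that seat differs from start to start (4.3 to 14.3 mm, spring force 5 to 11 N there), so it must be felt as a sharp rise of force
- fine_foot: hidden end of the inner knob's shaft inside the housing; it meets the seat and the stops, which the outer knob carries. The seat bears up to 20 N more than the spring, and yields about 1 mm per 12 N; 4 to 10 N more than the spring is right for turning
- bottle: white plastic bottle with a screw cap, 42 mm across, 62 mm high, standing loose on the stirrer's plate; origin at the centre of its underside

How it is judged:
On the way, in this order (a step that is already met when the one before it is completed fails the run):
1. the inner knob is pressed down in its start notch (value of joint fine_press above 0.003 m and value of joint fine_knob below 0.2 rad), for 0.05 s.
2. still down, it is turned clockwise to the far notch (value of joint fine_press above 0.003 m and value of joint fine_knob above 1.13 rad), for 0.05 s.
At the end, for the whole second after the job is handed in: the inner knob stands in the far notch (joint above 1.1 rad) and fully up (within 1.5 mm), released; the outer knob's mark is within 3 mm of where it was (about 0.1 rad); the bottle stands upright within 10 mm of where it was (value of joint fine_knob above 1.1 rad and value of joint fine_press below 0.0015 m and distance of coarse_mark from where it was at the start of the episode below 0.003 m and distance of bottle from where it was at the start of the episode below 0.01 m and angle between bottle's own z axis and vertical below 0.1 rad and contact force between the fingers and coarse_knob below 0.1 N); the robot touches nothing.
It fails at once if the inner knob is pressed or forced against its seat or the wall of its notch with more than 20 N beyond its spring (contact force between fine_foot and coarse_knob above 20 N).
It fails at once if the outer knob is shifted by more than 3 mm at its mark (distance of coarse_mark from where it was at the start of the episode above 0.003 m).
It fails at once if the bottle is pushed over or away (distance of bottle from where it was at the start of the episode above 0.02 m or angle between bottle's own z axis and vertical above 0.4 rad).
It also fails if it takes over 72 s, if anything falls off the work surface, if the arm or the gripper's body presses on something with over 40 N, if the wrist force passes 120 N, or if a joint passes its speed limit or range.

ROBOT

A 6-joint arm with a two-finger parallel gripper is mounted at the origin on a cart in front of the work surface, level with it; the furniture and walls round the work are solid. World frame = base frame: x ahead of the robot, y to its left, z up, the work surface at z = 0. Lengths are in m, angles in rad, forces in N, time in s.
With the tool pointing down it reaches from about 0.275 to 0.775 m from the base axis. Payload 14.6 kg.
Tool frame: the origin (TCP) lies at the very end of the fingers, on their centre line; the grasp point (between the pads) lies env.pinch_z behind it (env.pinch_z is the distance from the TCP to the grasp point, in m); z points along the fingers, y is the line along which they close (so a half turn about z gives the same grasp; the last joint's range is limited). The gripper opens to 85 mm and grips with 20 to 120 N. Pads are 22 mm wide; open, the fingers measure 114 mm over their backs; the gripper's body (76 mm by 85 mm) begins 54 mm behind the grasp point. The pads swing forward as they close: fully open they stand 13 mm farther back than shut.
Start: joints at [1.113, 0.263, -0.048, 1.259, 0, 1.415], TCP at [0.157, 0.501, 0.231] pointing down, gripper open.
Joint ranges: [-2.65, 2.65], [-0.89, 1.7], [-1.18, 1.37], [-2.13, 2.11], [-1.35, 1.29], [-3.14, 3.14]. Speed limits (rad/s): [1.89, 1.89, 2.57, 2.79, 3.14, 3.14].

INTERFACE

Orientations are given as a rotation vector (axis times angle).
In Python, from plant import get_state, vision, hand_in, search_frame, pinpoint, env gives the robot as it stands. The module is installed in compiled form; this text tells all that it offers.
- The arm moves only by the tool servo_tool, never from a script. Its argument "moves" is a list of rows, each a list of 5 numbers: the shift along the world's x, y, z in m, then the turn about the world's z in degrees, then the finger opening in m, from 0 to 0.0854. In form: [[dx, dy, dz, spin, jaw], ...]. A call has 1 to 5 rows; each row shifts and turns the commanded pose from where the row before left it; what a row does not reach is not made up. A row lasts 1/12 s, in which the tool goes at most 41.7 mm and 7.16 degrees, less where a joint would pass 70% of its speed; a pose out of reach is approached as far as the arm can. A call is refused whole if a number of a shift passes 0.0417 or a number of a turn 7.16, either way. A call with a gripper value outside its range is refused whole. The fingers move at their own pace and stop on an object; the grip force is fixed at half the most. Time passes only in rows, so rows that do not move let the fingers close. It gives the time, the measured TCP pose, the force, the opening and the grip force at its end, in the units of the state.
- get_state(): the state, without advancing time (a new reading comes with each control period).
- vision.snapshot(name): name is "side" or "top"; returns the picture (400x640x3 uint8, red, green, blue); there is no depth.
- vision.camera_params(name): a dict with "fx", "fy", "cx", "cy" (pixels), "k1" (the pictures are not rectified: a ray, as slopes to the right and down, at radius r is drawn at 1 + k1 r^2 times it, then the intrinsics apply), "extrinsics" (4x4, takes a point from camera to world coordinates). Camera axes: x right, y down, z forward; pixel columns grow to the right and rows downward; lengths in m; the calibration is good to about 2 mm. A picture is of the moment at which its call begins. camera_params takes no time and is no camera call.
- hand_in(): hands the job in; it is judged then, once.
Trained networks look in the newest picture that a camera, given by its name, has taken for a name from the list of things; names that differ only in an ending like _2 or _b are one class to them, and where a whole thing is asked for, a point or a joint stands for the part that bears it (a point fixed in the world has none). Each returns a list of dicts, best first, with "score" (0 to 1); they miss things now and then, are a little off and sometimes report something else, mostly with a low value. They report only what shows in the picture. A call takes as long as a camera call.
- search_frame(camera, thing): "bbox" ([centre column, centre row, width, height] in pixels, round what is visible of it).
- pinpoint(camera, thing): "pixel" ([row, column] in pixels: a listed point, or the origin of a listed thing).
The state is a dict: "clock": time; "joint_positions": joint angles; "joint_velocities": joint speeds; "joint_efforts": joint torques, N m; "eef_pos": TCP position; "orientation": TCP orientation; "contact_force": force on the tool from outside, world axes, zero at the start; "wrist_torque": the same for the moment, N m; "gripper_width": finger opening in m; "gripper_force": force on a finger pad.
Only numpy, scipy, OpenCV 4.12 (cv2) and the standard library are available. Lean on these libraries where they do the work, as an engineer would, in place of code of your own. Each camera call takes 0.05 s, during which the arm holds its last target. There are 200 camera calls.

## Working session

There is one attempt and no reset: what is moved stays moved. The work goes in short steps, Python scripts to look and compute and a tool call to move; the robot and the scene stay as the last step left them, time stands still between calls to the robot, and variables do not carry over. Pictures are saved under pics/ and viewed, at most 10 in all, crops included, and the job is handed in when it is done.

Besides the shell and the picture viewer there is one more tool, called after "Request:" by a JSON object that holds its "method" and its "body", one argument or row to a line. servo_tool: Moves the arm, as the interface text tells. Its arguments: {"type":"object","properties":{"moves":{"type":"array"}},"required":["moves"]}

```bash
mkdir -p pics; cat > h.py <<'E'
import numpy as np, cv2
from plant import get_state, vision, hand_in, search_frame, pinpoint, env
def ray(cam,row,col):
    p=vision.camera_params(cam)
    K=np.array([[p['fx'],0,p['cx']],[0,p['fy'],p['cy']],[0,0,1]])
    u=cv2.undistortPoints(np.array([[[col,row]]],float),K,np.array([p['k1'],0,0,0.]))[0,0]
    E=np.array(p['extrinsics']); return E[:3,3],E[:3,:3]@np.array([u[0],u[1],1])
def atz(cam,row,col,z):
    o,d=ray(cam,row,col); return o+d*(z-o[2])/d[2]
def tri(r1,r2):
    A=[];b=[]
    for o,d in (r1,r2):
        d=d/np.linalg.norm(d);P=np.eye(3)-np.outer(d,d);A.append(P);b.append(P@o)
    return np.linalg.lstsq(np.vstack(A),np.hstack(b),rcond=None)[0]
def save(img,n): cv2.imwrite('pics/'+n,np.ascontiguousarray(img[:,:,::-1]))
E
cat > a.py <<'E'
from h import *
print(env.pinch_z,get_state()['eef_pos'],get_state()['orientation'])
for c in('top','side'):
    save(vision.snapshot(c),c+'1.png'); print(c,np.array(vision.camera_params(c)['extrinsics'])[:3,3])
    for t,z in(('fine_top',.118),('coarse_knob',.056),('coarse_mark',.072),('stirrer',0),('bottle',.066)):
        for r in pinpoint(c,t)[:2]: print(c,t,r,atz(c,*r['pixel'],z).round(4))
E
python3 a.py
```

```text
0.0187 [0.15641992 0.50084566 0.23082542] [-4.73744524e-01 -3.10534692e+00  1.63091294e-03]
top [0.42080869 0.22078941 0.95250242]
top fine_top {'pixel': [223.9, 301.3], 'score': 0.51} [0.429  0.2658 0.118 ]
top coarse_knob {'pixel': [227.6, 300.6], 'score': 0.89} [0.4224 0.2704 0.056 ]
top coarse_mark {'pixel': [235.5, 291.1], 'score': 0.67} [0.4073 0.2873 0.072 ]
top coarse_mark {'pixel': [229.4, 299.4], 'score': 0.34} [0.419  0.2717 0.072 ]
top stirrer {'pixel': [197.5, 304.9], 'score': 0.8} [0.4843 0.2653 0.    ]
top bottle {'pixel': [178.0, 311.3], 'score': 0.93} [0.5174 0.2504 0.066 ]
side [ 0.26323522 -0.47309288  0.49252501]
side fine_top {'pixel': [178.1, 301.9], 'score': 0.74} [0.4318 0.2617 0.118 ]
side coarse_mark {'pixel': [192.2, 289.2], 'score': 0.59} [0.4158 0.3029 0.072 ]
side coarse_mark {'pixel': [199.2, 353.9], 'score': 0.51} [0.5199 0.2385 0.072 ]
side stirrer {'pixel': [231.4, 335.4], 'score': 0.68} [0.4892 0.2545 0.    ]
side bottle {'pixel': [196.3, 353.7], 'score': 0.64} [0.5269 0.2591 0.066 ]
```

```bash
python3 -c "
import cv2,numpy as np
a=cv2.imread('pics/top1.png')[170:270,245:355];b=cv2.imread('pics/side1.png')[130:250,250:390]
cv2.imwrite('pics/c1.png',np.hstack([cv2.resize(a,(440,400),interpolation=2),cv2.resize(b,(360,400*360//360),interpolation=2)]))"
```

```text
(no output)
```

View pics/c1.png

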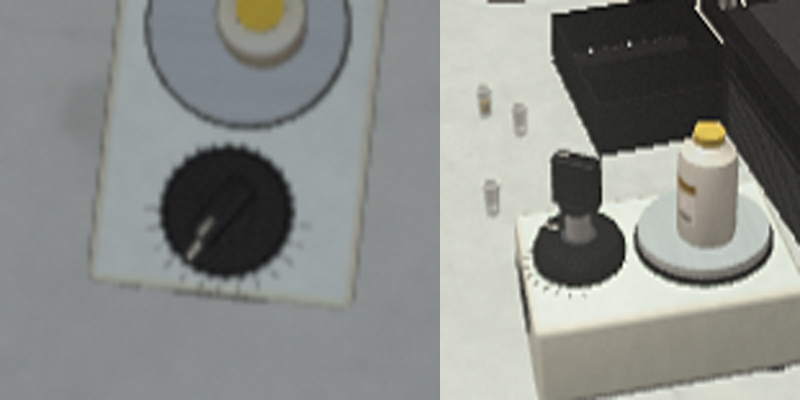

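```bash
cat > b.py <<'E'
from h import *
from scipy.spatial.transform import Rotation as R
s=get_state();print('tool y',R.from_rotvec(s['orientation']).as_matrix().round(3).tolist())
ft=[pinpoint(c,'fine_top') for c in('top','side')] if 0 else None
print('tri',tri(ray('top',223.9,301.3),ray('side',178.1,301.9)))
ims=[]
for c,(r,cc,h) in(('top',(222,302,22)),('side',(185,300,30))):
    im=np.mean([vision.snapshot(c).astype(float) for _ in range(6)],0)
    k=im[r-h:r+h,cc-h:cc+h]; k=np.clip((k/(130 if c=='top' else 150)),0,1)**.5*255
    k=cv2.resize(k.astype(np.uint8),(400,400),interpolation=cv2.INTER_CUBIC); ims.append(k)
save(np.hstack(ims),'z2.png')
E
python3 b.py
```

```text
tool y [[-0.954, 0.298, -0.0], [0.298, 0.954, 0.0], [0.0, 0.0, -1.0]]
tri [0.43076611 0.26546111 0.11628017]
```

View pics/z2.png

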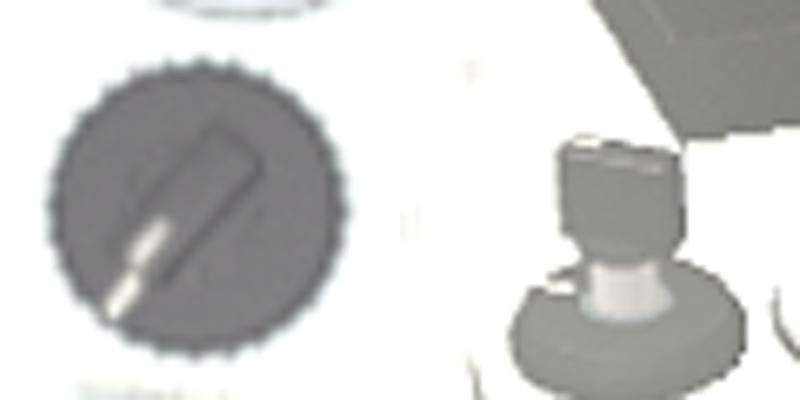

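```bash
cat > c.py <<'E'
from h import *
def P(u,v,z): return atz('top',200+(v+.5)/9.09-.5,280+(u+.5)/9.09-.5,z)
a=P(265,163,.118);b=P(168,285,.118);c=P(218,122,.118)
print('center',(b+c)/2,'long',np.linalg.norm(a-b),'short',np.linalg.norm(a-c))
d=a-b;e=c-a
print(np.degrees(np.arctan2(d[1],d[0])),np.degrees(np.arctan2(e[1],e[0]))-90)
ctr=P(198,207,.066);m=P(110,315,.072)
print('ring',ctr,'mark',m,np.degrees(np.arctan2(*(ctr-m)[1::-1])))
# side: top face centre px ~ (620,155) in view
q=lambda u,v:ray('side',155+(v+.5)*60/400-.5,270+(u-400+.5)*60/400-.5)
r=q(620,153); print('side at .118',r[0]+r[1]*(.118-r[0][2])/r[1][2]); print(tri(r,ray('top',222.,300.9)))
E
python3 c.py
```

```text
center [0.43246432 0.26673732 0.118     ] long 0.03068699087329153 short 0.012323063040569094
-37.979627204736225 -40.555118142426366
ring [0.43245121 0.26854848 0.066     ] mark [0.40978411 0.28629358 0.072     ] -38.05586598851998
side at .118 [0.4334596  0.26345591 0.118     ]
[0.43323224 0.26641537 0.11659554]
```

Request:
{"method": "servo_tool", "body": {
  "moves": [
    [0.0276,-0.0234,0,-2.1,0.06],
    [0.0276,-0.0234,0,-2.1,0.06],
    [0.0276,-0.0234,0,-2.1,0.06],
    [0.0276,-0.0234,0,-2.1,0.06],
    [0.0276,-0.0234,0,-2.1,0.06]
  ]
}}

```text
clock: 1.62
eef_pos: [0.2955, 0.3829, 0.2314]
orientation: [0.758, 3.049, 0.0]
contact_force: [-0.2, 1.1, -0.2]
gripper_width: 0.0603
gripper_force: 0.0
```

Request:
{"method": "servo_tool", "body": {
  "moves": [
    [0.0276,-0.0234,0,-2.1,0.05],
    [0.0276,-0.0234,0,-2.1,0.05],
    [0.0276,-0.0234,0,-2.1,0.05],
    [0.0276,-0.0234,0,-2.1,0.05],
    [0.0276,-0.0234,0,-2.1,0.05]
  ]
}}

```text
clock: 2.03
eef_pos: [0.4337, 0.2656, 0.2314]
orientation: [1.035, 2.966, 0.0]
contact_force: [0.3, 1.2, 0.2]
gripper_width: 0.0498
gripper_force: 0.0
```

Request:
{"method": "servo_tool", "body": {
  "moves": [
    [0,0,-0.03,0,0.045],
    [0,0,-0.03,0,0.045],
    [0,0,-0.02,0,0.045],
    [0,0,0,0,0.045]
  ]
}}

```text
clock: 2.37
eef_pos: [0.4309, 0.2661, 0.148]
orientation: [-1.031, -2.963, 0.006]
contact_force: [-0.5, 0.1, -0.1]
gripper_width: 0.0447
gripper_force: 0.0
```

```bash
cat > d.py <<'E'
from h import *
import sys
from scipy.spatial.transform import Rotation as R
s=get_state();M=R.from_rotvec(s['orientation']).as_matrix();print(s['eef_pos'],np.degrees(np.arctan2(M[1,1],M[0,1])),s['joint_positions'],s['contact_force'],s['wrist_torque'])
ims=[]
for c,(r,cc,h) in(('top',(215,302,40)),('side',(170,300,40))):
    im=np.mean([vision.snapshot(c).astype(float) for _ in range(2)],0)
    k=np.clip(im[r-h:r+h,cc-h:cc+h]/200,0,1)**.6*255
    ims.append(cv2.resize(k.astype(np.uint8),(400,400),interpolation=cv2.INTER_CUBIC))
p=vision.camera_params('side');E=np.linalg.inv(np.array(p['extrinsics']))
def proj(x):
    q=E[:3,:3]@x+E[:3,3];u=q[:2]/q[2];u=u*(1+p['k1']*u@u);return u*[p['fx'],p['fy']]+[p['cx'],p['cy']]
print('TCP px in side crop',(proj(s['eef_pos'])-[260,130])*5+[400,0],'bar top',(proj(np.array([.432,.267,.118]))-[260,130])*5+[400,0])
save(np.hstack(ims),sys.argv[1])
E
python3 d.py z3.png
```

```text
[0.43090154 0.26608566 0.1479577 ] 51.61485763474843 [ 3.92155314e-01  2.76752796e-01 -2.62172215e-01  1.03733807e+00
  1.41906962e-05  1.06210877e+00] [-0.46591504  0.13132411 -0.06775586] [-0.02378328  0.0601366  -0.07008258]
TCP px in side crop [599.86362167 157.67597157] bar top [606.34675869 233.98849739]
```

View pics/z3.png

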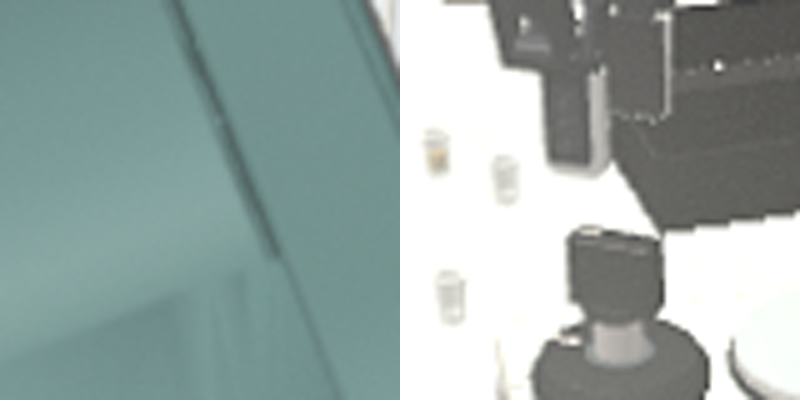

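Request:
{"method": "servo_tool", "body": {
  "moves": [
    [0.001,0.001,-0.02,0,0.045],
    [0,0,-0.02,0,0.045],
    [0,0,-0.01,0,0.045],
    [0,0,0,0,0.045],
    [0,0,0,0,0.045]
  ]
}}

```text
clock: 2.98
eef_pos: [0.434, 0.2684, 0.1023]
orientation: [1.031, 2.967, 0.001]
contact_force: [-0.1, 0.5, -0.1]
gripper_width: 0.0452
gripper_force: 0.0
```

Request:
{"method": "servo_tool", "body": {
  "moves": [
    [-0.001,-0.001,-0.006,0,0.03],
    [0,0,0,0,0.03],
    [0,0,0,0,0.03],
    [0,0,0,0,0.03]
  ]
}}

```text
clock: 3.32
eef_pos: [0.4328, 0.2672, 0.0958]
orientation: [1.032, 2.967, 0.001]
contact_force: [-0.5, -1.1, -0.2]
gripper_width: 0.0295
gripper_force: 0.0
```

```bash
python3 d.py z4.png
```

```text
[0.43277253 0.26720536 0.09575446] 51.65025404937229 [ 3.92812113e-01  3.17459576e-01 -3.57684855e-01  8.94958553e-01
 -2.12459072e-05  1.06214155e+00] [-0.51808486 -1.10425553 -0.24254689] [-0.0180694  -0.05048397  0.03410064]
TCP px in side crop [611.24610147 289.54179395] bar top [606.34675869 233.98849739]
```

View pics/z4.png

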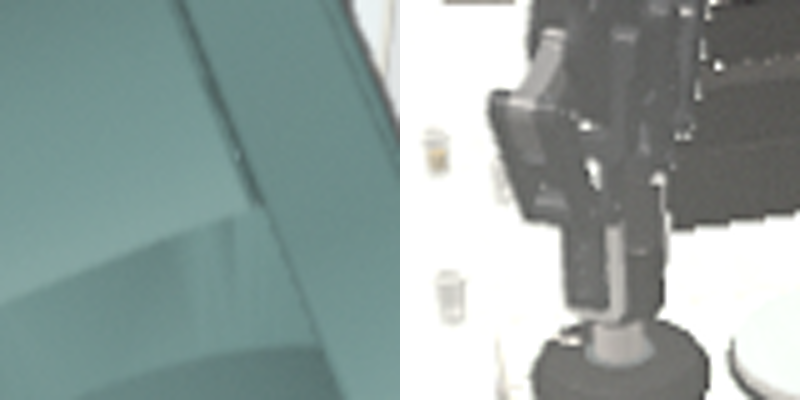

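Request:
{"method": "servo_tool", "body": {
  "moves": [
    [0,0,0,0,0.018],
    [0,0,0,0,0.016],
    [0,0,0,0,0.014],
    [0,0,0,0,0.012]
  ]
}}

```text
clock: 3.85
eef_pos: [0.4329, 0.2676, 0.0955]
orientation: [1.032, 2.967, 0.002]
contact_force: [1.3, 4.1, 1.2]
gripper_width: 0.0124
gripper_force: 24.5
```

Request:
{"method": "servo_tool", "body": {
  "moves": [
    [0,0,0,0,0.0],
    [0,0,0,0,0.0],
    [0,0,0,0,0.0]
  ]
}}

```text
clock: 4.1
eef_pos: [0.4328, 0.2675, 0.0955]
orientation: [1.032, 2.967, 0.002]
contact_force: [0.9, 4.4, 1.1]
gripper_width: 0.0121
gripper_force: 60.8
```

```bash
cat > s.py <<'E'
from h import *
from scipy.spatial.transform import Rotation as R
s=get_state();M=R.from_rotvec(s['orientation']).as_matrix()
print(s['eef_pos'].round(5) if hasattr(s['eef_pos'],'round') else s['eef_pos'],'yaw %.2f'%np.degrees(np.arctan2(M[1,1],M[0,1])),np.round(s['contact_force'],2),np.round(s['wrist_torque'],3),s['gripper_width'],s['gripper_force'],s['joint_positions'][5],s['clock'])
E
python3 s.py
```

```text
[0.43283 0.26751 0.09547] yaw 51.66 [0.89 4.39 1.13] [ 1.072 -0.218 -0.187] 0.012053909039946792 60.83411693572998 1.0621836899266301 4.1
```

Request:
{"method": "servo_tool", "body": {
  "moves": [
    [0,0.0005,0,-1.0,0.0],
    [0,0,0,0,0.0],
    [0,0,0,0,0]
  ]
}}

```text
clock: 4.35
eef_pos: [0.4328, 0.2676, 0.0954]
orientation: [1.058, 2.958, 0.0]
contact_force: [1.2, 2.0, 2.4]
gripper_width: 0.0116
gripper_force: 60.8
```

```bash
python3 s.py
```

```text
[0.43278 0.26761 0.09536] yaw 50.64 [1.2  2.04 2.35] [ 0.525 -0.441 -0.009] 0.011637516377759925 60.75451076030731 1.0805525501015052 4.35
```

Request:
{"method": "servo_tool", "body": {
  "moves": [
    [0,0,-0.001,0,0.0],
    [0,0,-0.001,0,0.0],
    [0,0,0,0,0.0],
    [0,0,0,0,0]
  ]
}}

```text
clock: 4.68
eef_pos: [0.4328, 0.2677, 0.0933]
orientation: [1.058, 2.958, 0.0]
contact_force: [2.8, 2.1, 3.5]
gripper_width: 0.0123
gripper_force: 60.9
```

Request:
{"method": "servo_tool", "body": {
  "moves": [
    [0,0,-0.001,0,0.0],
    [0,0,-0.001,0,0.0],
    [0,0,0,0,0.0],
    [0,0,0,0,0]
  ]
}}

```text
clock: 5.02
eef_pos: [0.4327, 0.2676, 0.0913]
orientation: [1.058, 2.958, 0.0]
contact_force: [3.5, 2.2, 4.5]
gripper_width: 0.0121
gripper_force: 61.1
```

```bash
python3 s.py
```

```text
[0.43273 0.26764 0.09133] yaw 50.65 [3.45 2.25 4.52] [ 0.49  -0.695 -0.08 ] 0.012061469124452419 61.106212735176086 1.0804652256477354 5.0167
```

Request:
{"method": "servo_tool", "body": {
  "moves": [
    [0.0004,0.0002,-0.001,0,0.0],
    [0,0,0,0,0.0],
    [0,0,0,0,0]
  ]
}}

```text
clock: 5.27
eef_pos: [0.4328, 0.2677, 0.0902]
orientation: [-1.058, -2.958, 0.001]
contact_force: [1.2, 1.6, 4.1]
gripper_width: 0.012
gripper_force: 61.2
```

Request:
{"method": "servo_tool", "body": {
  "moves": [
    [0,0,-0.001,0,0.0],
    [0,0,0,0,0.0],
    [0,0,0,0,0]
  ]
}}

```text
clock: 5.52
eef_pos: [0.4328, 0.2677, 0.0893]
orientation: [-1.058, -2.958, 0.0]
contact_force: [0.6, 0.4, 5.6]
gripper_width: 0.0118
gripper_force: 61.3
```

Request:
{"method": "servo_tool", "body": {
  "moves": [
    [0,0,-0.001,0,0.0],
    [0,0,0,0,0.0],
    [0,0,0,0,0]
  ]
}}

```text
clock: 5.77
eef_pos: [0.4328, 0.2677, 0.0883]
orientation: [-1.058, -2.958, 0.0]
contact_force: [0.9, 0.5, 6.9]
gripper_width: 0.0119
gripper_force: 61.4
```

Request:
{"method": "servo_tool", "body": {
  "moves": [
    [0,0,-0.001,0,0.0],
    [0,0,0,0,0.0],
    [0,0,0,0,0]
  ]
}}

```text
clock: 6.02
eef_pos: [0.4328, 0.2677, 0.0873]
orientation: [-1.058, -2.958, 0.0]
contact_force: [-0.3, 1.2, 6.5]
gripper_width: 0.0119
gripper_force: 61.4
```

Request:
{"method": "servo_tool", "body": {
  "moves": [
    [0,0,-0.001,0,0.0],
    [0,0,0,0,0.0],
    [0,0,0,0,0]
  ]
}}

```text
clock: 6.27
eef_pos: [0.4328, 0.2677, 0.0864]
orientation: [-1.058, -2.958, 0.0]
contact_force: [0.7, 1.0, 7.4]
gripper_width: 0.0117
gripper_force: 61.5
```

Request:
{"method": "servo_tool", "body": {
  "moves": [
    [0,0,-0.001,0,0.0],
    [0,0,0,0,0.0],
    [0,0,0,0,0]
  ]
}}

```text
clock: 6.52
eef_pos: [0.4328, 0.2677, 0.0854]
orientation: [-1.058, -2.958, 0.0]
contact_force: [0.8, 0.6, 8.3]
gripper_width: 0.0116
gripper_force: 61.6
```

Request:
{"method": "servo_tool", "body": {
  "moves": [
    [0,0,-0.001,0,0.0],
    [0,0,0,0,0.0],
    [0,0,0,0,0]
  ]
}}

```text
clock: 6.77
eef_pos: [0.4329, 0.2677, 0.0844]
orientation: [1.058, 2.958, -0.0]
contact_force: [0.4, -0.2, 8.3]
gripper_width: 0.0119
gripper_force: 61.7
```

Request:
{"method": "servo_tool", "body": {
  "moves": [
    [0,0,-0.001,0,0.0],
    [0,0,0,0,0.0],
    [0,0,0,0,0]
  ]
}}

```text
clock: 7.02
eef_pos: [0.4329, 0.2677, 0.0838]
orientation: [1.058, 2.958, 0.0]
contact_force: [-1.1, -0.4, 14.4]
gripper_width: 0.012
gripper_force: 62.6
```

Request:
{"method": "servo_tool", "body": {
  "moves": [
    [0,0,-0.0001,-3,0.0],
    [0,0,0,-4,0.0],
    [0,0,0,-3,0],
    [0,0,0,0,0]
  ]
}}

```text
clock: 7.35
eef_pos: [0.4328, 0.2677, 0.0838]
orientation: [1.316, 2.852, -0.0]
contact_force: [-2.2, 0.2, 16.4]
gripper_width: 0.0116
gripper_force: 62.8
```

```bash
python3 s.py
```

```text
[0.43283 0.26769 0.08377] yaw 40.45 [-2.16  0.19 16.39] [-0.276  0.429  0.024] 0.011642941425678356 62.83417582511902 1.2586163351482753 7.35
```

Request:
{"method": "servo_tool", "body": {
  "moves": [
    [0,0,0,-4,0.0],
    [0,0,0,-4,0.0],
    [0,0,0,-4,0],
    [0,0,0,-4,0],
    [0,0,0,0,0]
  ]
}}

```text
clock: 7.77
eef_pos: [0.4327, 0.2676, 0.0837]
orientation: [1.702, 2.64, -0.0]
contact_force: [-2.4, -1.1, 16.9]
gripper_width: 0.0115
gripper_force: 63.0
```

```bash
python3 s.py
```

```text
[0.43268 0.26763 0.08373] yaw 24.39 [-2.44 -1.13 16.93] [-0.318  0.634  0.083] 0.011463147025186719 62.9673957824707 1.5388630254343472 7.7667
```

Request:
{"method": "servo_tool", "body": {
  "moves": [
    [-0.0003,-0.0001,0,-4,0.0],
    [0,0,0,-4,0.0],
    [0,0,0,-4,0],
    [0,0,0,-4,0],
    [0,0,0,0,0]
  ]
}}

```text
clock: 8.18
eef_pos: [0.4325, 0.2676, 0.0838]
orientation: [2.053, 2.378, 0.0]
contact_force: [-2.6, -1.4, 16.7]
gripper_width: 0.0116
gripper_force: 62.9
```

```bash
python3 s.py
```

```text
[0.43248 0.26761 0.08375] yaw 8.39 [-2.64 -1.35 16.66] [-0.238  0.535  0.025] 0.01160234898487785 62.85708546638489 1.8181702380487197 8.1833
```

Remaining is about 29°; go 20 more, then by small steps.

Request:
{"method": "servo_tool", "body": {
  "moves": [
    [-0.0002,-0.0001,0,-4,0.0],
    [0,0,0,-4,0.0],
    [0,0,0,-4,0],
    [0,0,0,-4,0],
    [0,0,0,0,0]
  ]
}}

```text
clock: 8.6
eef_pos: [0.4323, 0.2676, 0.0838]
orientation: [2.364, 2.069, 0.0]
contact_force: [-1.9, -0.9, 16.0]
gripper_width: 0.012
gripper_force: 62.8
```

Request:
{"method": "servo_tool", "body": {
  "moves": [
    [0,0,0,-2,0.0],
    [0,0,0,-2,0.0],
    [0,0,0,0,0],
    [0,0,0,0,0]
  ]
}}

```text
clock: 8.93
eef_pos: [0.4323, 0.2676, 0.0838]
orientation: [-2.43, -1.991, -0.0]
contact_force: [-2.3, -0.6, 16.7]
gripper_width: 0.0119
gripper_force: 62.8
```

```bash
python3 s.py
```

```text
[0.43226 0.26759 0.08375] yaw -11.36 [-2.33 -0.63 16.7 ] [-0.084  0.594 -0.009] 0.011929699524554756 62.83027410507202 2.162917514590153 8.9333
```

Request:
{"method": "servo_tool", "body": {
  "moves": [
    [-0.0002,0,0,-2,0.0],
    [0,0,0,-2,0.0],
    [0,0,0,0,0],
    [0,0,0,0,0]
  ]
}}

```text
clock: 9.27
eef_pos: [0.4322, 0.2676, 0.0838]
orientation: [2.498, 1.905, 0.001]
contact_force: [-1.7, -0.3, 16.2]
gripper_width: 0.0116
gripper_force: 62.7
```

```bash
python3 s.py
```

```text
[0.43221 0.26762 0.08377] yaw -15.36 [-1.73 -0.25 16.23] [-0.085  0.424 -0.012] 0.011565083756257113 62.7450156211853 2.2328909352167923 9.2667
```

Request:
{"method": "servo_tool", "body": {
  "moves": [
    [0,0,0,-1,0.0],
    [0,0,0,0,0],
    [0,0,0,0,0]
  ]
}}

```text
clock: 9.52
eef_pos: [0.4322, 0.2676, 0.0838]
orientation: [2.515, 1.883, 0.001]
contact_force: [-1.3, -0.3, 16.0]
gripper_width: 0.0117
gripper_force: 62.7
```

```bash
python3 s.py
```

```text
[0.43218 0.26761 0.08377] yaw -16.35 [-1.25 -0.34 16.01] [ 0.011  0.411 -0.023] 0.011731885221816308 62.743685245513916 2.250161306972261 9.5167
```

Request:
{"method": "servo_tool", "body": {
  "moves": [
    [0,0,0,-1,0.0],
    [0,0,0,0,0],
    [0,0,0,0,0]
  ]
}}

```text
clock: 9.77
eef_pos: [0.4322, 0.2676, 0.0838]
orientation: [2.531, 1.861, 0.001]
contact_force: [-2.0, -0.2, 15.8]
gripper_width: 0.0119
gripper_force: 62.7
```

```bash
python3 s.py
```

```text
[0.43218 0.26765 0.08377] yaw -17.35 [-2.03 -0.22 15.78] [ 0.011  0.429 -0.008] 0.011899376776201181 62.747822999954224 2.2676620314920917 9.7667
```

Request:
{"method": "servo_tool", "body": {
  "moves": [
    [0,0,0,-1,0.0],
    [0,0,0,0,0],
    [0,0,0,0,0]
  ]
}}

```text
clock: 10.02
eef_pos: [0.4322, 0.2677, 0.0838]
orientation: [2.547, 1.839, 0.001]
contact_force: [-2.2, 0.0, 15.8]
gripper_width: 0.0115
gripper_force: 62.7
```

```bash
python3 s.py
```

```text
[0.43217 0.26765 0.08377] yaw -18.35 [-2.23  0.   15.84] [0.054 0.417 0.034] 0.011491033495217564 62.7495002746582 2.285086777079987 10.0167
```

Request:
{"method": "servo_tool", "body": {
  "moves": [
    [0,0,0,-1,0.0],
    [0,0,0,0,0],
    [0,0,0,0,0]
  ]
}}

```text
clock: 10.27
eef_pos: [0.4322, 0.2676, 0.0838]
orientation: [2.563, 1.816, 0.001]
contact_force: [-1.5, 0.8, 16.2]
gripper_width: 0.0118
gripper_force: 62.8
```

```bash
python3 s.py
```

```text
[0.43217 0.26764 0.08377] yaw -19.35 [-1.45  0.76 16.21] [ 0.011  0.42  -0.029] 0.011754647519255047 62.752346992492676 2.3025443341246605 10.2667
```

Request:
{"method": "servo_tool", "body": {
  "moves": [
    [0,0,0,-1,0.0],
    [0,0,0,0,0],
    [0,0,0,0,0]
  ]
}}

```text
clock: 10.52
eef_pos: [0.4321, 0.2676, 0.0838]
orientation: [-2.579, -1.794, -0.001]
contact_force: [-1.5, -0.3, 16.4]
gripper_width: 0.012
gripper_force: 62.8
```

```bash
python3 s.py
```

```text
[0.43215 0.26765 0.08378] yaw -20.35 [-1.48 -0.34 16.38] [-0.037  0.435 -0.039] 0.012023338758878416 62.75744318962097 2.320003412138463 10.5167
```

Request:
{"method": "servo_tool", "body": {
  "moves": [
    [0,0,0,-1,0.0],
    [0,0,0,0,0],
    [0,0,0,0,0]
  ]
}}

```text
clock: 10.77
eef_pos: [0.4321, 0.2677, 0.0838]
orientation: [-2.594, -1.772, -0.001]
contact_force: [-1.8, 0.2, 15.8]
gripper_width: 0.0116
gripper_force: 62.8
```

```bash
python3 s.py
```

```text
[0.43214 0.26767 0.08377] yaw -21.34 [-1.77  0.25 15.84] [0.024 0.443 0.216] 0.01161964072463147 62.83355712890625 2.3372546905045124 10.7667
```

Request:
{"method": "servo_tool", "body": {
  "moves": [
    [0,0,0,1.5,0.0],
    [0,0,0,0,0]
  ]
}}

```text
clock: 10.93
eef_pos: [0.4322, 0.2676, 0.0838]
orientation: [-2.57, -1.807, -0.001]
contact_force: [-2.2, 0.1, 16.6]
gripper_width: 0.0119
gripper_force: 62.8
```

```bash
python3 s.py
```

```text
[0.43215 0.26765 0.08376] yaw -19.76 [-2.16  0.13 16.6 ] [0.004 0.429 0.093] 0.011931502674327072 62.819634675979614 2.3096397386898175 10.9333
```

Now let it up: 11.6 mm to the original gripping height.

Request:
{"method": "servo_tool", "body": {
  "moves": [
    [0,0,0.001,0,0.0],
    [0,0,0.002,0,0.0],
    [0,0,0.002,0,0],
    [0,0,0,0,0]
  ]
}}

```text
clock: 11.27
eef_pos: [0.4321, 0.2676, 0.0885]
orientation: [-2.571, -1.805, 0.0]
contact_force: [0.7, 0.1, 6.1]
gripper_width: 0.0116
gripper_force: 61.4
```

```bash
python3 s.py
```

```text
[0.43209 0.2676  0.08849] yaw -19.85 [0.68 0.15 6.06] [ 0.284 -0.137  0.04 ] 0.011629989860454337 61.36846661567688 2.3111687542154766 11.2667
```

Request:
{"method": "servo_tool", "body": {
  "moves": [
    [0,0,0.002,0,0.0],
    [0,0,0.002,0,0.0],
    [0,0,0.001,0,0],
    [0,0,0,0,0],
    [0,0,0,0,0]
  ]
}}

```text
clock: 11.68
eef_pos: [0.4321, 0.2676, 0.0931]
orientation: [-2.571, -1.805, 0.0]
contact_force: [0.7, 1.7, 2.8]
gripper_width: 0.0115
gripper_force: 61.1
```

```bash
python3 s.py
```

```text
[0.43209 0.26759 0.09306] yaw -19.84 [0.71 1.66 2.78] [ 0.323 -0.101  0.036] 0.011522114464428064 61.069743633270264 2.3111265149734033 11.6833
```

Request:
{"method": "servo_tool", "body": {
  "moves": [
    [0,0,0.001,0,0.0],
    [0,0,0.001,0,0.0],
    [0,0,0,0,0],
    [0,0,0,0,0]
  ]
}}

```text
clock: 12.02
eef_pos: [0.4321, 0.2676, 0.0951]
orientation: [-2.571, -1.805, 0.0]
contact_force: [0.5, 2.1, 1.5]
gripper_width: 0.0117
gripper_force: 60.8
```

```bash
python3 s.py
```

```text
[0.43209 0.26757 0.09511] yaw -19.85 [0.48 2.13 1.47] [ 0.388 -0.04   0.029] 0.011698059322081122 60.83365201950073 2.31118246703493 12.0167
```

Up and torque-free; open gently, then retreat upward.

Request:
{"method": "servo_tool", "body": {
  "moves": [
    [0,0,0.0003,0,0.012],
    [0,0,0,0,0.016],
    [0,0,0,0,0.02],
    [0,0,0,0,0.03],
    [0,0,0,0,0.035]
  ]
}}

```text
clock: 12.43
eef_pos: [0.4321, 0.2675, 0.0954]
orientation: [2.571, 1.805, -0.001]
contact_force: [0.0, 0.0, 0.1]
gripper_width: 0.035
gripper_force: 0.0
```

Request:
{"method": "servo_tool", "body": {
  "moves": [
    [0,0,0.005,0,0.035],
    [0,0,0.02,0,0.035],
    [0,0,0.03,0,0.035],
    [0,0,0.03,0,0.035],
    [0,0,0.03,0,0.035]
  ]
}}

```text
clock: 12.85
eef_pos: [0.4319, 0.2674, 0.2122]
orientation: [2.571, 1.805, -0.0]
contact_force: [1.1, 1.4, 0.2]
gripper_width: 0.0352
gripper_force: 0.0
```

Request:
{"method": "servo_tool", "body": {
  "moves": [
    [-0.025,0.025,0,0,0.035],
    [-0.025,0.025,0,0,0.035],
    [-0.025,0.025,0,0,0.035],
    [-0.025,0.025,0,0,0.035],
    [-0.025,0.025,0,0,0.035]
  ]
}}

```text
clock: 13.27
eef_pos: [0.3059, 0.3935, 0.211]
orientation: [2.571, 1.805, 0.001]
contact_force: [0.9, -0.2, 0.4]
gripper_width: 0.0354
gripper_force: 0.0
```

Request:
{"method": "servo_tool", "body": {
  "moves": [
    [-0.02,0.025,0,0,0.035],
    [-0.02,0.025,0,0,0.035],
    [0,0.025,0,0,0.035],
    [0,0,0,0,0.035]
  ]
}}

```text
clock: 13.6
eef_pos: [0.2662, 0.4709, 0.2105]
orientation: [-2.568, -1.809, -0.001]
contact_force: [0.5, -0.4, -0.1]
gripper_width: 0.0351
gripper_force: 0.0
```

```bash
python3 b.py; sed -i 's/z3/z5/' b.py
```

```text
tool y [[0.337, 0.942, 0.0], [0.942, -0.337, 0.001], [0.001, -0.0, -1.0]]
tri [0.43076611 0.26546111 0.11628017]
```

View pics/z2.png

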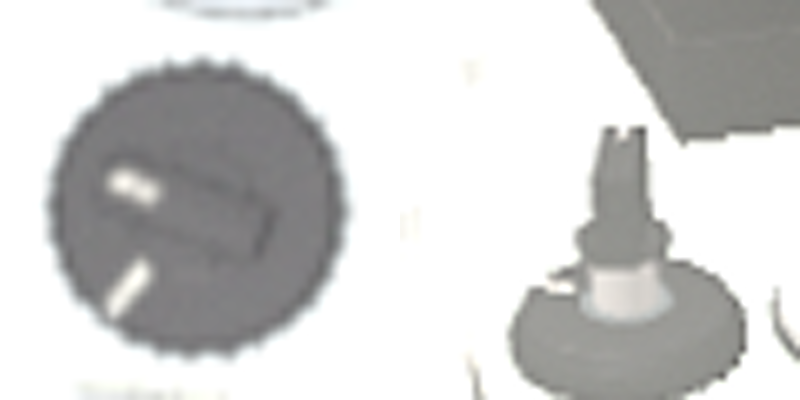

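The bar now points to the far notch, with its white line at (135,185). The ring mark is still at (110,312), the knob is fully up, and the arm is clear.

```bash
python3 -c "from h import *;print(hand_in())"
```

```text
the job is handed in; nothing more can be done
None
```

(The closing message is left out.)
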